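# Pack the day's reed tins into the chest and set the tally

## Task

Pack away the finished reeds: swing the chest's lid right over and lower it gently onto its rest rail, put every reed tin there is flat on the chest floor (none stacked or leaning), then lower the lid gently closed. The tally counter beside the chest must finally show, centred in its window, as many dots as there are tins in the chest. Leave the white cup, the horn tuning pin and the two steel staple formers where they are.

Things in the scene. Friction and masses are not known exactly. Their poses are not given: they have to be found in the camera images.
- chest: wooden reed chest, fixed; 210 mm (its x) by 150 mm (its y) by 60 mm high, walls 10 mm; inside 190 x 130 mm, blue floor 10 mm above the underside, walls rise 50 mm above the floor. Origin at the centre of the underside, z up. The lid hinges along the top of its +y wall; on that side a dark rest rail on two posts, 190 mm from the chest centre and 87 mm high, takes the opened lid.
- lid (a joint): the chest's lid, a wooden board 210 x 150 x 10 mm, about 0.28 kg, hinged along chest x. 0 = closed on the walls (it starts so), pi/2 = upright, 2.8 rad = fully over, lying on the rest rail (its stop). The hinge has only slight damping: let go between, the lid falls to whichever side it leans.
- lid_hinge (a point): point on the lid's hinge axis at mid-width, 75 mm along chest +y from the chest centre, 60.5 mm above the table; its x axis runs along the hinge.
- lid_handle (a point): centre of the lid's brass handle: a barrel 18 mm thick and 34 mm long, its length parallel to the hinge, on a thin stem 30 mm beyond the lid's free edge and in the plane of the lid, 180 mm from the hinge axis; it points to chest -y when closed and to +y when open. With the lid closed it overhangs the table at 65.5 mm height with nothing beneath. Pinched by its two flat ends it turns between the fingers, so that the lid can be swung without tilting the gripper.
- counter: tally counter, fixed: grey housing 110 x 110 x 36 mm, origin at the centre of its underside, z up. In its top, on its -x side (35 mm from the centre), a yellow-edged window 16 mm wide shows the top of the black drum with its groups of white dots.
- drum (a joint): the counter's drum, turning about the vertical axis through the housing's centre, growing anticlockwise seen from above; 0.5 rad per number: 0 = blank, 0.5 = one dot, 1.0 = two, 1.5 = three, 2.0 = four, 2.5 = five dots centred in the window; range 0 to 2.7. It starts near blank and stays where it is left (slight friction).
- drum_grip (a point): centre of the drum's red bar grip, on the turning axis 60 mm above the table; the bar is 44 mm long (this point's x axis, which turns with the drum and lies along the counter's x when the joint is 0), 12 mm thick and 26 mm high.
- tin1: reed tin 1: small closed aluminium tin with a blue band and a yellow patch on top, 28 mm (its x) by 50 mm (its y) by 24 mm high, about 60 g, lying flat; origin at the centre of its underside, z up. Always present.
- tin2: reed tin 2: small closed aluminium tin with a blue band and a yellow patch on top, 28 mm (its x) by 50 mm (its y) by 24 mm high, about 60 g, lying flat; origin at the centre of its underside, z up. Always present.
- tin3: reed tin 3: small closed aluminium tin with a blue band and a yellow patch on top, 28 mm (its x) by 50 mm (its y) by 24 mm high, about 60 g, lying flat; origin at the centre of its underside, z up. May be absent (then there is no reading).
- tin4: reed tin 4: small closed aluminium tin with a blue band and a yellow patch on top, 28 mm (its x) by 50 mm (its y) by 24 mm high, about 60 g, lying flat; origin at the centre of its underside, z up. May be absent (then there is no reading).
- tin5: reed tin 5: small closed aluminium tin with a blue band and a yellow patch on top, 28 mm (its x) by 50 mm (its y) by 24 mm high, about 60 g, lying flat; origin at the centre of its underside, z up. May be absent (then there is no reading).
- cup: bystander: white ceramic reed cup, 72 mm across, 80 mm high; origin at the centre of its underside.
- horn_pin: bystander: dark olive horn tuning pin standing on its foot, 34 mm across, 78 mm high; origin under its centre.
- former1: bystander: steel staple former with a dark wooden grip, lying along its y, 122 mm long, 14 mm high; origin near its middle.
- former2: bystander: second staple former, like the first.

How it is judged:
On the way, in this order (a step that is already met when the one before it is completed fails the run):
1. the lid lies fully over on its rest rail, let go (value of joint lid above 2.7 rad and velocity of joint lid between -0.1 and 0.1 rad/s and contact force between the fingers and lid below 0.3 N), for 0.3 s.
2. every tin present lies flat on the chest floor, the lid still open on its rest (x of tin1 in the frame of chest between -0.09 and 0.09 m and x of tin2 in the frame of chest between -0.09 and 0.09 m and x of tin3 in the frame of chest between -0.09 and 0.09 m and x of tin4 in the frame of chest between -0.09 and 0.09 m and x of tin5 in the frame of chest between -0.09 and 0.09 m and y of tin1 in the frame of chest between -0.06 and 0.06 m and y of tin2 in the frame of chest between -0.06 and 0.06 m and y of tin3 in the frame of chest between -0.06 and 0.06 m and y of tin4 in the frame of chest between -0.06 and 0.06 m and y of tin5 in the frame of chest between -0.06 and 0.06 m and z of each of tin1, tin2, tin3, tin4, tin5 in the frame of chest below 0.016 m and angle between each of tin1, tin2, tin3, tin4, tin5's own z axis and vertical below 0.2 rad and linear speed of each of tin1, tin2, tin3, tin4, tin5 below 0.05 m/s and value of joint lid above 2.6 rad), for 0.3 s.
3. the lid is closed over the tins (value of joint lid below 0.05 rad and velocity of joint lid between -0.1 and 0.1 rad/s), for 0.3 s.
At the end, for the whole second after the job is handed in: The lid is closed (joint below 0.05 rad) and still; every tin present is inside the chest, at rest, flat on its floor (underside within 6 mm of the floor, tilt below 0.2 rad); the drum stands within 0.12 rad of 0.5 rad times the number of tins present (3, 4 or 5) (all of step 3 and x of tin1 in the frame of chest between -0.09 and 0.09 m and x of tin2 in the frame of chest between -0.09 and 0.09 m and x of tin3 in the frame of chest between -0.09 and 0.09 m and x of tin4 in the frame of chest between -0.09 and 0.09 m and x of tin5 in the frame of chest between -0.09 and 0.09 m and y of tin1 in the frame of chest between -0.06 and 0.06 m and y of tin2 in the frame of chest between -0.06 and 0.06 m and y of tin3 in the frame of chest between -0.06 and 0.06 m and y of tin4 in the frame of chest between -0.06 and 0.06 m and y of tin5 in the frame of chest between -0.06 and 0.06 m and z of each of tin1, tin2, tin3, tin4, tin5 in the frame of chest below 0.016 m and angle between each of tin1, tin2, tin3, tin4, tin5's own z axis and vertical below 0.2 rad and linear speed of each of tin1, tin2, tin3, tin4, tin5 below 0.05 m/s and ((value of joint drum between 1.38 and 1.62 rad and height (world z) of each of tin3, tin4 below -5 m and not (height (world z) of tin5 below -5 m and value of joint drum above -9 rad)) or (value of joint drum between 1.38 and 1.62 rad and height (world z) of each of tin3, tin5 below -5 m and not (height (world z) of tin4 below -5 m and value of joint drum above -9 rad)) or (value of joint drum between 1.88 and 2.12 rad and height (world z) of tin3 below -5 m and not (height (world z) of tin4 below -5 m and value of joint drum above -9 rad) and not (height (world z) of tin5 below -5 m and value of joint drum above -9 rad)) or (value of joint drum between 1.38 and 1.62 rad and not (height (world z) of tin3 below -5 m and value of joint drum above -9 rad) and height (world z) of each of tin4, tin5 below -5 m) or (value of joint drum between 1.88 and 2.12 rad and not (height (world z) of tin3 below -5 m and value of joint drum above -9 rad) and height (world z) of tin4 below -5 m and not (height (world z) of tin5 below -5 m and value of joint drum above -9 rad)) or (value of joint drum between 1.88 and 2.12 rad and not (height (world z) of tin3 below -5 m and value of joint drum above -9 rad) and not (height (world z) of tin4 below -5 m and value of joint drum above -9 rad) and height (world z) of tin5 below -5 m) or (value of joint drum between 2.38 and 2.62 rad and not (height (world z) of tin3 below -5 m and value of joint drum above -9 rad) and not (height (world z) of tin4 below -5 m and value of joint drum above -9 rad) and not (height (world z) of tin5 below -5 m and value of joint drum above -9 rad)))); the robot touches nothing.
It fails at once if the lid is let drop onto its rest rail (faster than 2.5 rad/s in the last 0.4 rad) (value of joint lid above 2.4 rad and velocity of joint lid above 2.5 rad/s).
It fails at once if the lid is let slam shut (faster than 2.5 rad/s in the last 0.4 rad) (value of joint lid below 0.4 rad and velocity of joint lid below -2.5 rad/s).
It fails at once if the cup, the horn pin or a staple former is moved more than 30 mm (distance of any of cup, horn_pin, former1, former2 from where it was at the start of the episode above 0.03 m).
Of tin3, tin4, tin5 only 1 to 3 are there at a start; the rules pass over those that are not, and their reading is None.
At some moment in a run one of tin1, tin2, tin3, tin4, tin5 may be knocked a few centimetres aside while the robot is not near it.
It also fails if it takes over 210 s, if anything falls off the work surface, if the arm or the gripper's body presses on something with over 40 N, if the wrist force passes 120 N, or if a joint passes its speed limit or range.

## Robot

A 6-joint arm with a two-finger parallel gripper is mounted at the origin on the work surface. World frame = base frame: x ahead of the robot, y to its left, z up, the work surface at z = 0. Lengths are in m, angles in rad, forces in N, time in s.
With the tool pointing down it reaches from about 0.35 to 0.975 m from the base axis. Payload 4.9 kg.
Tool frame: the origin (TCP) lies at the very end of the fingers, on their centre line; the grasp point (between the pads) lies 19 mm behind it; z points along the fingers, y is the line along which they close (so a half turn about z gives the same grasp; the last joint's range is limited). The gripper opens to 85 mm and grips with 20 to 120 N. Pads are 22 mm wide; open, the fingers measure 114 mm over their backs; the gripper's body (76 mm by 85 mm) begins 54 mm behind the grasp point. The pads swing forward as they close: fully open they stand 13 mm farther back than shut.
Start: joints at [1.044, 0.053, 1.613, -0, 1.476, -0.119], TCP at [0.248, 0.574, 0.231] pointing down, gripper open.
Joint ranges: [-3.01, 3.01], [-1.01, 2.22], [0.06, 2.58], [-1.02, 4.17], [0.09, 2.62], [-3.14, 3.14]. Speed limits (rad/s): [2.57, 2.57, 3.14, 3.14, 3.14, 3.14].

## Interface

Orientations are given as a rotation vector (axis times angle).
In Python, from station import * gives the robot as it stands.
- The arm moves only by the shell command python3 -m crank 'ROWS' [OPENING] [FORCE]. ROWS is JSON, a list of rows, each an object with "offset": the shift along the tool's x, y, z in m, a list of three; "twist": the turn, a rotation vector about the tool's x, y, z in degrees, a list of three. In form: [{"offset": [x, y, z], "twist": [rx, ry, rz]}, ...]. A call has 1 to 20 rows; each row is the pose to reach, as a shift and turn from the pose commanded when the call began, along the tool's axes at that moment; what a row does not reach only later rows make up. A row lasts 1/8 s, in which the tool goes at most 62.5 mm and 10.7 degrees, less where a joint would pass 70% of its speed; a pose out of reach is approached as far as the arm can. A call with a gripper value outside its range is refused whole. OPENING is the opening, from 0 (shut) to 1 (fully open), set as the call begins (- or left out, the last holds). The fingers move at their own pace and stop on an object; FORCE is the grip in N (left out, the last holds). Time passes only in rows, so rows that repeat a pose let the fingers close. It gives the time, the measured TCP pose, the force, the opening and the grip force at its end, in the units of the state.
- get_obs(): the state, without advancing time (a new reading comes with each control period).
- get_image(name): name is "side" or "top"; returns the picture (420x560x3 uint8, red, green, blue); there is no depth.
- get_calibration(name): a dict with "intrinsics" (3x3 intrinsics, pixels), "world_from_camera" (4x4, takes a point from camera to world coordinates). Camera axes: x right, y up, looking along -z (the intrinsics and any distortion apply to the point x, -y, -z); pixel columns grow to the right and rows downward; lengths in m; the calibration is good to about 2 mm. A picture is of the moment at which its call begins. get_calibration takes no time and is no camera call.
- finish_job(): hands the job in; it is judged then, once.
Trained networks look in the newest picture that a camera, given by its name, has taken for a name from the list of things; names that differ only in an ending like _2 or _b are one class to them, and where a whole thing is asked for, a point or a joint stands for the part that bears it (a point fixed in the world has none). Each returns a list of dicts, best first, with "confidence" (0 to 1); they miss things now and then, are a little off and sometimes report something else, mostly with a low value. They report only what shows in the picture. A call takes as long as a camera call.
- cut_out(query, camera): "region" (420x560 bool, what is visible of it) and "rect" ([centre column, centre row, width, height] in pixels, round what is visible of it).
The state is a dict: "t": time; "q": joint angles; "dq": joint speeds; "effort": joint torques, N m; "tool_pos": TCP position; "tool_rot": TCP orientation; "contact_force": force on the tool from outside, world axes, zero at the start; "wrist_torque": the same for the moment, N m; "opening": finger opening in m; "grip_force": force on a finger pad.
Only numpy, scipy, OpenCV 4.12 (cv2) and the standard library are available. Lean on these libraries where they do the work, as an engineer would, in place of code of your own. Each camera call takes 0.05 s, during which the arm holds its last target. There are 200 camera calls.

## Working session

There is one attempt and no reset: what is moved stays moved. The work goes in short steps, Python scripts to look and compute and a shell command to move; the robot and the scene stay as the last step left them, time stands still between calls to the robot, and variables do not carry over. Pictures are saved under pics/ and viewed, at most 14 in all, crops included, and the job is handed in when it is done.

```bash
mkdir -p pics; ls; python3 - <<'E'
from station import *
import cv2,numpy as np
o=get_obs();print({k:np.round(v,3).tolist() for k,v in o.items()})
for n in("top","side"):
    im=get_image(n);cv2.imwrite(f"pics/{n}0.png",im[:,:,::-1])
    c=get_calibration(n);print(n,np.round(c["intrinsics"],1).tolist(),np.round(c["world_from_camera"],3).tolist(),[k for k in c])
E
```

```text
pics
{'t': 0.0, 'q': [1.044, 0.053, 1.614, -0.0, 1.476, -0.119], 'dq': [-0.0, 0.001, 0.0, 0.0, 0.001, 0.001], 'effort': [0.0, -39.366, -37.018, 0.0, 0.007, 0.0], 'tool_pos': [0.248, 0.573, 0.23], 'tool_rot': [-0.636, -3.076, 0.003], 'contact_force': [-0.443, 0.278, 0.195], 'wrist_torque': [0.021, 0.027, 0.036], 'grip_force': 0.0, 'opening': 0.085}
top [[430.7, 0.0, 274.1], [0.0, 430.7, 207.2], [0.0, 0.0, 1.0]] [[-0.023, 0.992, -0.125, 0.483], [-0.999, -0.019, 0.033, 0.044], [0.03, 0.126, 0.992, 1.003], [0.0, 0.0, 0.0, 1.0]] ['intrinsics', 'world_from_camera']
side [[534.0, 0.0, 279.4], [0.0, 534.0, 215.8], [0.0, 0.0, 1.0]] [[0.994, 0.067, -0.084, 0.486], [-0.107, 0.549, -0.829, -1.008], [-0.009, 0.833, 0.553, 0.772], [0.0, 0.0, 0.0, 1.0]] ['intrinsics', 'world_from_camera']
```

View pics/top0.png

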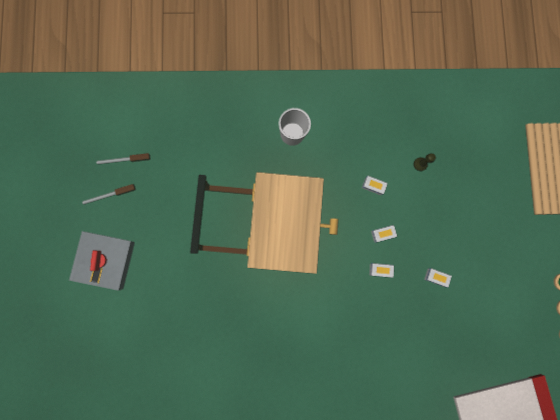

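View pics/side0.png

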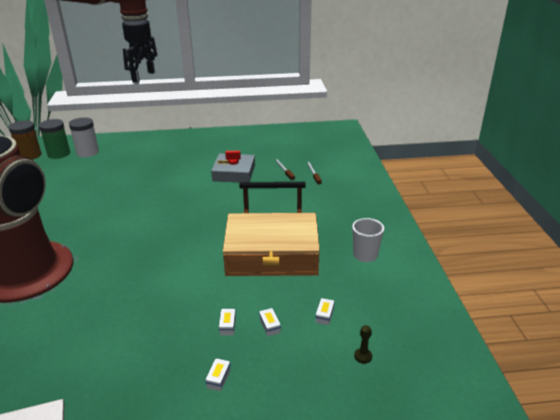

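The top view shows the chest at (285,222) with its handle at (333,226), the counter at (101,261), and four tins at (375,185), (385,234), (383,271) and (439,278). The cup is at (294,127), the pin at (425,160), and the formers at (123,158) and (109,194). The side view also shows exactly four tins.

```bash
cat > h.py <<'E'
from station import *
import cv2,numpy as np
from scipy.spatial.transform import Rotation as R
def w(cam,uv,z):
    c=get_calibration(cam);K=c["intrinsics"];T=np.array(c["world_from_camera"])
    uv=np.atleast_2d(uv).astype(float)
    d=(np.c_[uv,np.ones(len(uv))]@np.linalg.inv(K).T)*[1,-1,-1]@T[:3,:3].T
    return T[:3,3]+d*((z-T[2,3])/d[:,2])[:,None]
def pix(cam,p):
    c=get_calibration(cam);K=np.array(c["intrinsics"]);T=np.array(c["world_from_camera"])
    q=(np.atleast_2d(p)-T[:3,3])@T[:3,:3]*[1,-1,-1]@K.T
    return q[:,:2]/q[:,2:]
def tool(yaw): # downwards; yaw = world direction (rad) of tool y (closing)
    y=np.array([np.cos(yaw),np.sin(yaw),0]);z=np.array([0,0,-1.])
    return R.from_matrix(np.c_[np.cross(y,z),y,z])
def state():
    o=get_obs();r=R.from_rotvec(o["tool_rot"]);return o,r
def go(p,yaw=None):
    "offset/twist (deg) for reaching world p with closing direction yaw (mod pi, nearest)"
    o,r=state();off=r.inv().apply(np.array(p)-o["tool_pos"])
    if yaw is None: tw=np.zeros(3)
    else:
        tw=min(((r.inv()*tool(yaw+k*np.pi)).as_rotvec(degrees=True) for k in(0,1)),key=np.linalg.norm)
    print("offset",np.round(off,4).tolist(),"twist",np.round(tw,1).tolist())
def objs(cam,q,minc=.3):
    get_image(cam);out=[]
    for d in cut_out(q,cam):
        if d["confidence"]<minc: continue
        m=d["region"].astype(np.uint8);c=max(cv2.findContours(m,0,1)[0],key=cv2.contourArea)[:,0]
        out.append((d["confidence"],d["rect"],c))
    return out
E
python3 - <<'E'
from h import *
_,r=state();print(np.round(r.as_matrix(),3).tolist())
for q,z in(("tin1",.024),("counter",.036),("drum_grip",.073),("lid_handle",.07),("chest",.065),("lid",.0705),("cup",.08),("horn_pin",.04),("former1",.014)):
    for cf,rect,c in objs("top",q):
        # rect in world
        W=w("top",c,z)[:,:2]; (cx,cy),(a,b),an=cv2.minAreaRect((W*1000).astype(np.float32))
        print(q,round(cf,2),np.round(rect).tolist(),"ctr",round(cx),round(cy),"size",round(a),round(b),"ang",round(an,1))
E
```

```text
[[-0.918, 0.397, -0.001], [0.397, 0.918, -0.002], [0.0, -0.002, -1.0]]
tin1 0.86 [385.0, 233.0, 28.0, 17.0] ctr 541 -239 size 29 57 ang 13.6
tin1 0.84 [438.0, 279.0, 24.0, 18.0] ctr 440 -357 size 55 29 ang 70.4
tin1 0.74 [382.0, 273.0, 32.0, 16.0] ctr 459 -229 size 56 30 ang 79.8
tin1 0.73 [374.0, 186.0, 24.0, 17.0] ctr 653 -224 size 52 32 ang 68.1
drum_grip 0.64 [98.0, 263.0, 17.0, 31.0] ctr 484 385 size 65 36 ang 1.5
lid_handle 0.86 [292.0, 220.0, 91.0, 99.0] ctr 567 -29 size 193 211 ang 83.9
chest 0.65 [267.0, 223.0, 151.0, 102.0] ctr 574 32 size 317 211 ang 83.8
chest 0.35 [99.0, 264.0, 12.0, 29.0] ctr 484 390 size 66 32 ang 1.5
lid 0.6 [294.0, 223.0, 87.0, 100.0] ctr 567 -30 size 193 215 ang 84.1
cup 0.57 [293.0, 127.0, 31.0, 38.0] ctr 783 -34 size 71 81 ang 44.5
horn_pin 0.81 [426.0, 161.0, 26.0, 19.0] ctr 704 -341 size 30 56 ang 23.2
former1 0.74 [112.0, 193.0, 54.0, 20.0] ctr 644 388 size 18 120 ang 18.0
former1 0.68 [123.0, 161.0, 47.0, 11.0] ctr 727 359 size 16 120 ang 5.7
```

```bash
python3 - <<'E'
import cv2
im=cv2.imread("pics/top0.png")
a=cv2.resize(im[225:300,60:140],None,fx=5,fy=5,interpolation=2)
b=cv2.resize(im[165:280,185:345],None,fx=2.5,fy=3.26,interpolation=2)[:375]
cv2.imwrite("pics/crop1.png",cv2.hconcat([a,b[:375]]) )
print(a.shape,b.shape)
E
```

```text
(375, 400, 3) (375, 400, 3)
```

View pics/crop1.png

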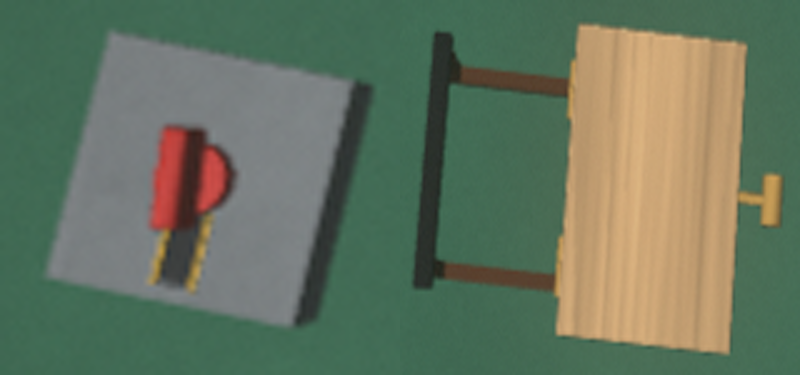

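The crop shows the counter top's corners near (82,231), (132,241), (119,290) and (70,280), with the window on the image-down side. The red bar lies nearly along that side. The lid corners are near (417,173), (483,178), (477,273) and (407,268) in crop-scaled terms.

```bash
python3 - <<'E'
from h import *
def rep(n,C,s,o,z):
    P=np.array(C)/s+o; W=w("top",P,z); print(n,np.round(W[:,:2]*1000).tolist(),"ctr",np.round(W.mean(0)*1000,1)); return W
W=rep("counter",[(110,32),(358,80),(297,327),(48,277)],5,(60,225),.036)
v=(W[0]+W[1]-W[2]-W[3]);print(np.degrees(np.arctan2(v[1],v[0])), np.linalg.norm(v)/2)
v=(W[0]+W[3]-W[1]-W[2]);print("y axis",np.degrees(np.arctan2(v[1],v[0]))-90)
# lid crop: offset of b begins at x=400 in the concatenation
L=np.array([(579,25),(746,43),(729,353),(556,335)])-[400,0]
W=rep("lid",L,(2.5,3.26),(185,165),.0705)
v=(W[0]+W[1]-W[2]-W[3]);print(np.degrees(np.arctan2(v[1],v[0])), np.linalg.norm(v)/2)
v=(W[0]+W[3]-W[1]-W[2]);print("y axis",np.degrees(np.arctan2(v[1],v[0]))-90,np.linalg.norm(v)/2)
rep("handle",np.array([(772,200)])-[400,0],(2.5,3.26),(185,165),.0745)
rep("bar top",[(163,126),(190,127),(178,228),(150,228)],5,(60,225),.073)
E
```

```text
counter [[559.0, 439.0], [536.0, 330.0], [429.0, 354.0], [453.0, 462.0]] ctr [494.1 396.3  36. ]
-12.54053724589609 0.10967175259706717
y axis -12.378283954304848
lid [[679.0, 50.0], [664.0, -98.0], [456.0, -75.0], [472.0, 73.0]] ctr [567.6 -12.7  70.5]
-6.290909671465496 0.20850092139287776
y axis -5.794230236812041 0.14856493571337714
handle [[556.0, -116.0]] ctr [ 556.3 -116.    74.5]
bar top [[516.0, 400.0], [515.0, 389.0], [473.0, 393.0], [473.0, 405.0]] ctr [494.4 396.8  73. ]
```

```bash
python3 - <<'E'
from h import *
go([.494,.3965,.115],np.radians(84))
E
```

```text
offset [-0.2962, -0.0651, 0.1163] twist [0.0, 0.0, -17.4]
```

```bash
python3 -m crank '[{"offset":[-0.2962,-0.0651,0.1163],"twist":[0,0,-17.4]},{"offset":[-0.2962,-0.0651,0.1163],"twist":[0,0,-17.4]},{"offset":[-0.2962,-0.0651,0.1163],"twist":[0,0,-17.4]},{"offset":[-0.2962,-0.0651,0.1163],"twist":[0,0,-17.4]},{"offset":[-0.2962,-0.0651,0.1163],"twist":[0,0,-17.4]},{"offset":[-0.2962,-0.0651,0.1163],"twist":[0,0,-17.4]},{"offset":[-0.2962,-0.0651,0.1163],"twist":[0,0,-17.4]},{"offset":[-0.2962,-0.0651,0.1163],"twist":[0,0,-17.4]}]' 0.7; python3 - <<'E'
from h import *
print(get_obs()["q"])
go([.494,.3965,.052],np.radians(84))
E
```

```text
t: 2.0
tool_pos: [0.4934, 0.3978, 0.116]
tool_rot: [0.161, 3.137, 0.002]
contact_force: [-0.4, 1.0, 0.3]
opening: 0.0598
grip_force: 0.0
[ 5.60970113e-01  1.66088129e-01  1.68925962e+00  4.92322543e-04
  1.28499747e+00 -9.07288736e-01]
offset [-0.0007, -0.0013, 0.064] twist [0.1, 0.0, 0.1]
```

```bash
python3 -m crank '[{"offset":[0,-0.001,0.032]},{"offset":[0,-0.001,0.064]},{"offset":[0,-0.001,0.064]}]' && python3 -m crank '[{"offset":[0,0,0]},{"offset":[0,0,0]},{"offset":[0,0,0]},{"offset":[0,0,0]},{"offset":[0,0,0]},{"offset":[0,0,0]}]' 0 30;  python3 - <<'E'
from h import *
go([.494,.3965,.052],np.radians(84+54));go([.494,.3965,.052],np.radians(192.1))
E
```

```text
offset [-0.0007, -0.0013, 0.064] twist [0.0, 0.1, -53.9]
offset [-0.0007, -0.0013, 0.064] twist [0.1, -0.0, 72.0]invalid input at $[0]: expected keys offset, twist
```

```bash
python3 -m crank '[{"offset":[0,-0.001,0.032],"twist":[0,0,0]},{"offset":[0,-0.001,0.064],"twist":[0,0,0]},{"offset":[0,-0.001,0.064],"twist":[0,0,0]}]' && python3 -m crank '[{"offset":[0,0,0],"twist":[0,0,0]},{"offset":[0,0,0],"twist":[0,0,0]},{"offset":[0,0,0],"twist":[0,0,0]},{"offset":[0,0,0],"twist":[0,0,0]},{"offset":[0,0,0],"twist":[0,0,0]},{"offset":[0,0,0],"twist":[0,0,0]}]' 0 30
```

```text
t: 2.38
tool_pos: [0.4909, 0.3955, 0.0487]
tool_rot: [-0.16, -3.133, 0.005]
contact_force: [-0.7, 0.1, 0.2]
opening: 0.0597
grip_force: 0.0
t: 3.12
tool_pos: [0.4952, 0.3992, 0.0535]
tool_rot: [0.164, 3.133, 0.013]
contact_force: [0.9, 11.4, -1.1]
opening: 0.0114
grip_force: 35.7
```

```bash
python3 -m crank '[{"offset":[0,0.002,0],"twist":[0,0,0]},{"offset":[0,0.002,0],"twist":[0,0,-8]},{"offset":[0,0.002,0],"twist":[0,0,-16]},{"offset":[0,0.002,0],"twist":[0,0,-24]},{"offset":[0,0.002,0],"twist":[0,0,-32]},{"offset":[0,0.002,0],"twist":[0,0,-40]},{"offset":[0,0.002,0],"twist":[0,0,-48]},{"offset":[0,0.002,0],"twist":[0,0,-56]},{"offset":[0,0.002,0],"twist":[0,0,-64]},{"offset":[0,0.002,0],"twist":[0,0,-72]},{"offset":[0,0.002,0],"twist":[0,0,-80]},{"offset":[0,0.002,0],"twist":[0,0,-88]},{"offset":[0,0.002,0],"twist":[0,0,-96]},{"offset":[0,0.002,0],"twist":[0,0,-104]},{"offset":[0,0.002,0],"twist":[0,0,-108]},{"offset":[0,0.002,0],"twist":[0,0,-108]},{"offset":[0,0.002,0],"twist":[0,0,-108]}]'; python3 - <<'E'
from h import *
o,r=state();y=r.as_matrix()[:,1];print(np.degrees(np.arctan2(y[1],y[0])),o["q"][5])
go([.494,.3965,.052],np.radians(192.1))
E
```

```text
t: 5.25
tool_pos: [0.4939, 0.4005, 0.0534]
tool_rot: [-2.438, 1.973, 0.005]
contact_force: [-4.5, 6.4, 4.6]
opening: 0.0108
grip_force: 36.4
-167.96322151316863 -2.791453836922188
offset [0.004, 0.0007, 0.0014] twist [-0.1, 0.3, -0.1]
```

```bash
python3 -m crank '[{"offset":[0,0,0],"twist":[0,0,0]},{"offset":[0,0,0],"twist":[0,0,0]},{"offset":[0,0,0],"twist":[0,0,0]},{"offset":[0,0,-0.03],"twist":[0,0,0]},{"offset":[0,0,-0.08],"twist":[0,0,0]},{"offset":[0,0,-0.13],"twist":[0,0,10]},{"offset":[0,0,-0.13],"twist":[0,0,20]},{"offset":[0,0,-0.13],"twist":[0,0,30]},{"offset":[0,0,-0.13],"twist":[0,0,40]},{"offset":[0,0,-0.13],"twist":[0,0,50]},{"offset":[0,0,-0.13],"twist":[0,0,60]},{"offset":[0,0,-0.13],"twist":[0,0,70]},{"offset":[0,0,-0.13],"twist":[0,0,80]},{"offset":[0,0,-0.13],"twist":[0,0,90]},{"offset":[0,0,-0.13],"twist":[0,0,100]},{"offset":[0,0,-0.13],"twist":[0,0,100]}]' 0.6; python3 - <<'E'
from h import *
o,r=state();y=r.as_matrix()[:,1];print(np.degrees(np.arctan2(y[1],y[0])),o["q"])
go([.556,-.117,.18],np.radians(-6))
E
```

```text
t: 7.25
tool_pos: [0.4941, 0.3972, 0.1807]
tool_rot: [0.058, -3.141, 0.001]
contact_force: [-0.2, 0.3, 0.7]
opening: 0.0514
grip_force: 0.0
92.12936411014174 [ 5.59834750e-01  1.08605647e-01  1.63926753e+00 -1.71190852e-04
  1.39420104e+00 -1.04809581e+00]
offset [-0.0428, -0.5161, 0.0009] twist [-0.0, -0.0, -81.9]
```

```bash
python3 -m crank '[{"offset":[-0.0428,-0.5161,0],"twist":[0,0,98.1]},{"offset":[-0.0428,-0.5161,0],"twist":[0,0,98.1]},{"offset":[-0.0428,-0.5161,0],"twist":[0,0,98.1]},{"offset":[-0.0428,-0.5161,0],"twist":[0,0,98.1]},{"offset":[-0.0428,-0.5161,0],"twist":[0,0,98.1]},{"offset":[-0.0428,-0.5161,0],"twist":[0,0,98.1]},{"offset":[-0.0428,-0.5161,0],"twist":[0,0,98.1]},{"offset":[-0.0428,-0.5161,0],"twist":[0,0,98.1]},{"offset":[-0.0428,-0.5161,0],"twist":[0,0,98.1]},{"offset":[-0.0428,-0.5161,0],"twist":[0,0,98.1]},{"offset":[-0.0428,-0.5161,0],"twist":[0,0,98.1]},{"offset":[-0.0428,-0.5161,0],"twist":[0,0,98.1]},{"offset":[-0.0428,-0.5161,0],"twist":[0,0,98.1]},{"offset":[-0.0428,-0.5161,0],"twist":[0,0,98.1]}]' 0.75; python3 - <<'E'
from h import *
o,r=state();y=r.as_matrix()[:,1];print(np.degrees(np.arctan2(y[1],y[0])),o["q"])
go([.5565,-.117,.05],np.radians(-6))
for n in("top","side"):cv2.imwrite(f"pics/{n}1.png",get_image(n)[:,:,::-1])
a=cv2.imread("pics/top1.png")[225:300,60:140]
b=cv2.imread("pics/side1.png")[140:190,200:270]
cv2.imwrite("pics/crop2.png",cv2.hconcat([cv2.resize(a,(400,375),interpolation=2),cv2.resize(b,(400,375),interpolation=2)]))
E
```

```text
t: 9.0
tool_pos: [0.5552, -0.1162, 0.1811]
tool_rot: [2.334, 2.103, 0.0]
contact_force: [-0.2, 0.4, -0.6]
opening: 0.0637
grip_force: 0.0
-5.980633604347148 [-3.37507922e-01 -4.83289504e-02  1.79911813e+00  8.41807678e-05
  1.39072182e+00 -2.33141251e-01]
offset [-0.0007, 0.0014, 0.1311] twist [0.0, -0.0, 0.0]
```

View pics/crop2.png

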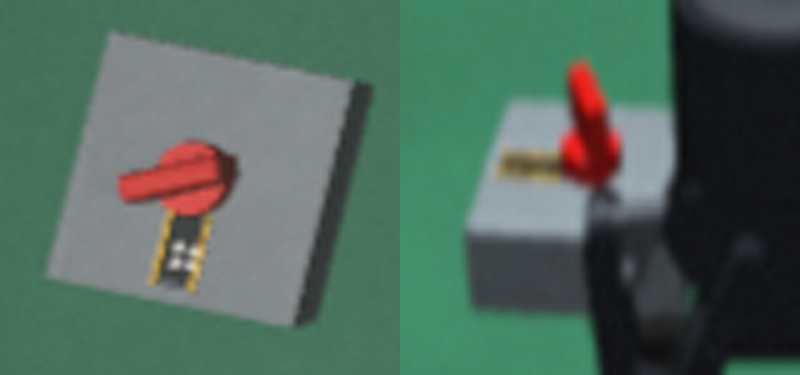

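The crop shows four dots centred in the counter window at about (180,258) of the crop. The drum is set, so next is the lid handle.

```bash
python3 -m crank '[{"offset":[-0.001,0.0015,0.06],"twist":[0,0,0]},{"offset":[-0.001,0.0015,0.1],"twist":[0,0,0]},{"offset":[-0.001,0.0015,0.131],"twist":[0,0,0]},{"offset":[-0.001,0.0015,0.131],"twist":[0,0,0]},{"offset":[-0.001,0.0015,0.131],"twist":[0,0,0]}]' && python3 -m crank '[{"offset":[0,0,0],"twist":[0,0,0]},{"offset":[0,0,0],"twist":[0,0,0]},{"offset":[0,0,0],"twist":[0,0,0]},{"offset":[0,0,0],"twist":[0,0,0]},{"offset":[0,0,0],"twist":[0,0,0]},{"offset":[0,0,0],"twist":[0,0,0]}]' 0 30; python3 - <<'E'
from h import *
o,r=state();p=o["tool_pos"];print(np.round(r.as_matrix(),3).tolist())
for t in np.r_[0:2.81:.1]:
    y=180-(180*np.cos(t)-5*np.sin(t)); z=180*np.sin(t)+5*np.cos(t)-5
    print(round(t,2),"chest y",round(y),"up",round(z))
E
```

```text
t: 9.72
tool_pos: [0.5575, -0.1182, 0.0515]
tool_rot: [2.334, 2.1, 0.002]
contact_force: [0.5, 0.4, 0.1]
opening: 0.0642
grip_force: 0.0
t: 10.48
tool_pos: [0.5562, -0.1182, 0.052]
tool_rot: [-2.335, -2.1, 0.002]
contact_force: [-5.9, 1.2, 7.7]
opening: 0.0328
grip_force: 30.4
[[0.106, 0.994, -0.002], [0.994, -0.106, -0.0], [-0.001, -0.002, -1.0]]
0.0 chest y 0 up 0
0.1 chest y 1 up 18
0.2 chest y 5 up 36
0.3 chest y 10 up 53
0.4 chest y 16 up 70
0.5 chest y 24 up 86
0.6 chest y 34 up 101
0.7 chest y 46 up 115
0.8 chest y 58 up 128
0.9 chest y 72 up 139
1.0 chest y 87 up 149
1.1 chest y 103 up 158
1.2 chest y 119 up 165
1.3 chest y 137 up 170
1.4 chest y 154 up 173
1.5 chest y 172 up 175
1.6 chest y 190 up 175
1.7 chest y 208 up 173
1.8 chest y 226 up 169
1.9 chest y 243 up 164
2.0 chest y 259 up 157
2.1 chest y 275 up 148
2.2 chest y 290 up 138
2.3 chest y 304 up 126
2.4 chest y 316 up 113
2.5 chest y 327 up 99
2.6 chest y 337 up 84
2.7 chest y 345 up 67
2.8 chest y 351 up 51
```

```bash
python3 -m crank '[{"offset":[0.001,0,-0.018],"twist":[0,0,0]},{"offset":[0.005,0,-0.036],"twist":[0,0,0]},{"offset":[0.010,0,-0.053],"twist":[0,0,0]},{"offset":[0.016,0,-0.070],"twist":[0,0,0]},{"offset":[0.024,0,-0.086],"twist":[0,0,0]},{"offset":[0.034,0,-0.101],"twist":[0,0,0]},{"offset":[0.046,0,-0.115],"twist":[0,0,0]},{"offset":[0.058,0,-0.128],"twist":[0,0,0]},{"offset":[0.072,0,-0.139],"twist":[0,0,0]},{"offset":[0.087,0,-0.149],"twist":[0,0,0]},{"offset":[0.103,0,-0.158],"twist":[0,0,0]},{"offset":[0.119,0,-0.165],"twist":[0,0,0]},{"offset":[0.137,0,-0.170],"twist":[0,0,0]},{"offset":[0.154,0,-0.173],"twist":[0,0,0]},{"offset":[0.172,0,-0.175],"twist":[0,0,0]},{"offset":[0.190,0,-0.175],"twist":[0,0,0]}]'
```

```text
t: 12.48
tool_pos: [0.577, 0.0725, 0.2266]
tool_rot: [2.335, 2.101, 0.002]
contact_force: [-4.9, -0.9, 1.5]
opening: 0.0332
grip_force: 29.9
```

```bash
python3 -m crank '[{"offset":[0.018,0,0.002],"twist":[0,0,0]},{"offset":[0.036,0,0.006],"twist":[0,0,0]},{"offset":[0.053,0,0.011],"twist":[0,0,0]},{"offset":[0.069,0,0.018],"twist":[0,0,0]},{"offset":[0.085,0,0.027],"twist":[0,0,0]},{"offset":[0.100,0,0.037],"twist":[0,0,0]},{"offset":[0.114,0,0.049],"twist":[0,0,0]},{"offset":[0.126,0,0.062],"twist":[0,0,0]},{"offset":[0.137,0,0.076],"twist":[0,0,0]},{"offset":[0.147,0,0.091],"twist":[0,0,0]},{"offset":[0.151,0,0.099],"twist":[0,0,0]},{"offset":[0.155,0,0.108],"twist":[0,0,0]},{"offset":[0.158,0,0.116],"twist":[0,0,0]},{"offset":[0.161,0,0.124],"twist":[0,0,0]},{"offset":[0.161,0,0.124],"twist":[0,0,0]},{"offset":[0.161,0,0.124],"twist":[0,0,0]}]'
```

```text
t: 14.48
tool_pos: [0.5949, 0.2359, 0.1032]
tool_rot: [-2.332, -2.1, -0.014]
contact_force: [-2.1, 9.6, 2.8]
opening: 0.0333
grip_force: 40.6
```

```bash
python3 -m crank '[{"offset":[0,0,0],"twist":[0,0,0]},{"offset":[0,0,0],"twist":[0,0,0]},{"offset":[0,0,0],"twist":[0,0,0]},{"offset":[0,0,0],"twist":[0,0,0]},{"offset":[0,0,-0.04],"twist":[0,0,0]},{"offset":[0,0,-0.09],"twist":[0,0,0]},{"offset":[0,0,-0.13],"twist":[0,0,0]},{"offset":[0,0,-0.13],"twist":[0,0,0]}]' 0.75; python3 - <<'E'
from h import *
go([.56,-.05,.2])
E
```

```text
t: 15.48
tool_pos: [0.5961, 0.2316, 0.2366]
tool_rot: [2.333, 2.098, 0.013]
contact_force: [-0.1, 0.2, -0.6]
opening: 0.064
grip_force: 0.0
offset [-0.284, -0.0063, 0.0356] twist [0.0, 0.0, 0.0]
```

```bash
python3 -m crank '[{"offset":[-0.284,-0.006,0.02],"twist":[0,0,0]},{"offset":[-0.284,-0.006,0.02],"twist":[0,0,0]},{"offset":[-0.284,-0.006,0.02],"twist":[0,0,0]},{"offset":[-0.284,-0.006,0.02],"twist":[0,0,0]},{"offset":[-0.284,-0.006,0.02],"twist":[0,0,0]},{"offset":[-0.284,-0.006,0.02],"twist":[0,0,0]},{"offset":[-0.284,-0.006,0.02],"twist":[0,0,0]}]'; python3 - <<'E'
from h import *
cv2.imwrite("pics/top2.png",get_image("top")[:,:,::-1])
E
```

```text
t: 16.35
tool_pos: [0.5573, -0.0501, 0.2101]
tool_rot: [-2.335, -2.1, 0.001]
contact_force: [0.3, -0.5, 0.3]
opening: 0.064
grip_force: 0.0
```

View pics/top2.png

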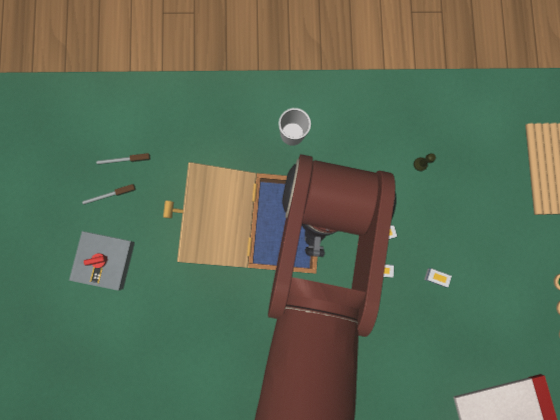

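The lid lies open over its rail, with the handle at (168,209), and the chest floor is clear. The arm hides some tins from the top camera, so I'll measure the tins from the first top picture and check them against the side camera.

```bash
cat >> h.py <<'E'
def tins(im,cam,z=.024):
    "bright top faces (white + yellow) -> world centre, long-axis angle"
    big=cv2.resize(im,None,fx=4,fy=4,interpolation=cv2.INTER_CUBIC);hsv=cv2.cvtColor(big,cv2.COLOR_RGB2HSV)
    m=((hsv[...,2]>(190 if cam=="top" else 200))).astype(np.uint8)
    yl=cv2.inRange(hsv,(18,120,150),(32,255,255))
    out=[]
    for c in cv2.findContours(yl,0,1)[0]:
        if not 150<cv2.contourArea(c)<3500: continue
        M=cv2.moments(c);u=(np.array([M["m10"],M["m01"]])/M["m00"]-1.5)/4
        W=w(cam,(c[:,0]-1.5)/4,z)[:,:2]*1000
        (cx,cy),(a,b),an=cv2.minAreaRect(W.astype(np.float32))
        if a>b: an+=90 # long axis angle -> an is of side a (width)
        p=w(cam,u,z)[0]*1000
        out.append((p[0],p[1],a,b,(an+90)%180,u))
    return out
E
python3 - <<'E'
from h import *
for cam,im in(("top",cv2.imread("pics/top0.png")[:,:,::-1]),("side",cv2.imread("pics/side0.png")[:,:,::-1]),("side",get_image("side"))):
    print(cam)
    for t in tins(np.ascontiguousarray(im),cam): print(np.round(t[:5],1),np.round(t[5]))
E
```

```text
top
[ 439.1 -361.5   28.6   13.1   68.8] [440. 277.]
[ 459.  -231.9   28.4   13.    82.8] [383. 270.]
[519.   71.8   4.1  39.7 173.6] [248. 246.]
[ 542.5 -242.3   12.7   28.9  104.1] [385. 233.]
[ 561.8 -118.3   37.5   35.    83.1] [331. 226.]
[643.4  58.2   4.8  39.8 174.2] [253. 192.]
[ 656.6 -226.    28.8   13.1   68.1] [375. 184.]
side
[ 437.9 -362.2   28.    12.5   68.5] [217. 370.]
[ 457.7 -233.    26.4   12.4   83.2] [227. 317.]
[ 541.1 -242.9   12.1   27.6  103.9] [269. 317.]
[ 655.  -226.6   27.7   12.1   67.9] [325. 307.]
[562.3 -51.8  43.5  38.   77. ] [271. 257.]
side
[ 437.9 -362.2   27.8   12.3   68.5] [217. 370.]
[ 457.6 -233.2   25.8   12.1   83.9] [227. 317.]
[ 541.2 -242.9   11.8   27.3  103.9] [269. 317.]
[ 655.  -226.6   27.4   12.    68.2] [325. 307.]
[642.9 114.3  15.   49.5 173. ] [296. 215.]
[518.  127.   17.3  59.  173. ] [247. 215.]
[607.7 402.   74.4  36.1  86.2] [272. 163.]
```

```bash
cat >> h.py <<'E'
c0=np.array([.5676,-.0127]);a=np.radians(-6);ex=np.array([np.cos(a),np.sin(a)]);ey=np.array([-np.sin(a),np.cos(a)])
def slot(x,y,z): return np.r_[c0+x*ex+y*ey,z]
E
python3 - <<'E'
from h import *
go([.656,-.2263,.06],np.radians(-22));
E
```

```text
offset [-0.1656, 0.1163, 0.1505] twist [-0.0, -0.0, 16.0]
```

```bash
python3 -m crank '[{"offset":[-0.1656,0.1163,0.03],"twist":[0,0,10]},{"offset":[-0.1656,0.1163,0.06],"twist":[0,0,16]},{"offset":[-0.1656,0.1163,0.10],"twist":[0,0,16]},{"offset":[-0.1656,0.1163,0.15],"twist":[0,0,16]},{"offset":[-0.1656,0.1163,0.15],"twist":[0,0,16]},{"offset":[-0.1656,0.1163,0.15],"twist":[0,0,16]},{"offset":[-0.1656,0.1163,0.15],"twist":[0,0,16]}]' 0.75; python3 - <<'E'
from h import *
go([.656,-.2263,.004],np.radians(-22));
E
```

```text
t: 17.32
tool_pos: [0.657, -0.2268, 0.0627]
tool_rot: [2.603, 1.756, 0.002]
contact_force: [0.4, 0.4, 1.1]
opening: 0.0641
grip_force: 0.0
offset [0.0001, -0.0012, 0.0587] twist [0.1, -0.0, 0.0]
```

```bash
python3 -m crank '[{"offset":[0,-0.001,0.03],"twist":[0,0,0]},{"offset":[0,-0.001,0.058],"twist":[0,0,0]},{"offset":[0,-0.001,0.058],"twist":[0,0,0]},{"offset":[0,-0.001,0.058],"twist":[0,0,0]}]' && python3 -m crank '[{"offset":[0,0,0],"twist":[0,0,0]},{"offset":[0,0,0],"twist":[0,0,0]},{"offset":[0,0,0],"twist":[0,0,0]},{"offset":[0,0,0],"twist":[0,0,0]},{"offset":[0,0,0],"twist":[0,0,0]},{"offset":[0,0,-0.05],"twist":[0,0,0]},{"offset":[0,0,-0.11],"twist":[0,0,0]},{"offset":[0,0,-0.14],"twist":[0,0,0]},{"offset":[0,0,-0.14],"twist":[0,0,0]}]' 0 30; python3 - <<'E'
from h import *
a=np.radians(-6);go(slot(.042,.032,.12),a)
for t in tins(get_image("side"),"side"): print(np.round(t[:5],1),np.round(t[5]))
E
```

```text
t: 17.82
tool_pos: [0.6565, -0.2274, 0.0057]
tool_rot: [2.602, 1.754, 0.003]
contact_force: [0.1, 0.4, -0.2]
opening: 0.064
grip_force: 0.0
t: 18.95
tool_pos: [0.6567, -0.2281, 0.1468]
tool_rot: [2.601, 1.752, 0.005]
contact_force: [-0.4, -0.2, -0.2]
opening: 0.0272
grip_force: 30.6
offset [0.2086, -0.1322, 0.0259] twist [0.4, 0.1, -16.1]
[ 437.9 -362.3   27.4   11.7   69. ] [217. 370.]
[ 457.7 -233.2   25.7   11.6   83.3] [227. 317.]
[ 541.1 -242.9   11.3   26.9  104.4] [269. 317.]
[697.  -44.9  33.   14.6  68.5] [329. 251.]
[517.7 125.2  12.6  46.3 173. ] [247. 216.]
[628.1 114.   12.6  17.8 173. ] [291. 215.]
[608.6 402.6  71.6  38.5  85.1] [272. 162.]
```

```bash
python3 -m crank '[{"offset":[0.2086,-0.1322,0],"twist":[0,0,-10]},{"offset":[0.2086,-0.1322,0],"twist":[0,0,-16]},{"offset":[0.2086,-0.1322,0.01],"twist":[0,0,-16]},{"offset":[0.2086,-0.1322,0.026],"twist":[0,0,-16]},{"offset":[0.2086,-0.1322,0.026],"twist":[0,0,-16]},{"offset":[0.2086,-0.1322,0.026],"twist":[0,0,-16]},{"offset":[0.2086,-0.1322,0.026],"twist":[0,0,-16]}]'; python3 - <<'E'
from h import *
a=np.radians(-6);go(slot(.042,.032,.017),a)
E
```

```text
t: 19.88
tool_pos: [0.611, 0.0144, 0.1167]
tool_rot: [-2.338, -2.099, 0.001]
contact_force: [0.5, -0.8, 0.3]
opening: 0.0272
grip_force: 30.6
offset [0.0005, 0.0017, 0.0997] twist [-0.0, 0.0, -0.2]
```

```bash
python3 -m crank '[{"offset":[0,0.001,0.04],"twist":[0,0,0]},{"offset":[0,0.001,0.075],"twist":[0,0,0]},{"offset":[0,0.001,0.09],"twist":[0,0,0]},{"offset":[0,0.001,0.1],"twist":[0,0,0]},{"offset":[0,0.001,0.1],"twist":[0,0,0]}]' && python3 -m crank '[{"offset":[0,0,0],"twist":[0,0,0]},{"offset":[0,0,0],"twist":[0,0,0]},{"offset":[0,0,0],"twist":[0,0,0]},{"offset":[0,0,-0.04],"twist":[0,0,0]},{"offset":[0,0,-0.1],"twist":[0,0,0]},{"offset":[0,0,-0.12],"twist":[0,0,0]},{"offset":[0,0,-0.12],"twist":[0,0,0]}]' 0.5; python3 - <<'E'
from h import *
for t in tins(get_image("side"),"side"): print(np.round(t[:5],1),np.round(t[5]))
go([.5418,-.2426,.06],np.radians(14))
E
```

```text
t: 20.5
tool_pos: [0.6121, 0.0152, 0.0173]
tool_rot: [2.336, 2.1, 0.0]
contact_force: [-0.0, -0.5, -0.3]
opening: 0.0276
grip_force: 30.6
t: 21.38
tool_pos: [0.6131, 0.0156, 0.1394]
tool_rot: [2.333, 2.099, 0.005]
contact_force: [0.2, 0.2, -1.2]
opening: 0.0425
grip_force: 0.0
[ 438.  -362.2   27.8   12.3   68.5] [217. 370.]
[ 457.6 -233.2   25.7   12.    83.7] [227. 317.]
[ 541.1 -242.9   11.8   27.2  104.4] [269. 317.]
[614.1  29.1  25.8  11.4  83.2] [289. 235.]
[518.  126.6  16.1  52.6 173. ] [247. 215.]
[643.  113.7  15.   49.5 173. ] [296. 215.]
[605.4 385.2  70.6  11.   89.3] [272. 165.]
offset [-0.2642, -0.0421, 0.0768] twist [0.0, 0.0, -20.1]
```

```bash
python3 -m crank '[{"offset":[-0.2642,-0.0421,0],"twist":[0,0,-10]},{"offset":[-0.2642,-0.0421,0],"twist":[0,0,-20]},{"offset":[-0.2642,-0.0421,0.01],"twist":[0,0,-20]},{"offset":[-0.2642,-0.0421,0.02],"twist":[0,0,-20]},{"offset":[-0.2642,-0.0421,0.05],"twist":[0,0,-20]},{"offset":[-0.2642,-0.0421,0.077],"twist":[0,0,-20]},{"offset":[-0.2642,-0.0421,0.077],"twist":[0,0,-20]},{"offset":[-0.2642,-0.0421,0.077],"twist":[0,0,-20]}]' 0.7; python3 - <<'E'
from h import *
go([.5418,-.2426,.005],np.radians(14))
E
```

```text
t: 22.42
tool_pos: [0.5417, -0.2421, 0.0594]
tool_rot: [-1.934, -2.474, 0.0]
contact_force: [0.1, -0.6, -0.0]
opening: 0.06
grip_force: 0.0
offset [-0.0005, 0.0001, 0.0544] twist [-0.1, -0.1, -0.0]
```

```bash
python3 -m crank '[{"offset":[0,0,0.03],"twist":[0,0,0]},{"offset":[0,0,0.054],"twist":[0,0,0]},{"offset":[0,0,0.054],"twist":[0,0,0]},{"offset":[0,0,0.054],"twist":[0,0,0]}]' && python3 -m crank '[{"offset":[0,0,0],"twist":[0,0,0]},{"offset":[0,0,0],"twist":[0,0,0]},{"offset":[0,0,0],"twist":[0,0,0]},{"offset":[0,0,0],"twist":[0,0,0]},{"offset":[0,0,0],"twist":[0,0,0]},{"offset":[0,0,-0.05],"twist":[0,0,0]},{"offset":[0,0,-0.11],"twist":[0,0,0]},{"offset":[0,0,-0.12],"twist":[0,0,0]},{"offset":[0,0,-0.12],"twist":[0,0,0]}]' 0 30; python3 - <<'E'
from h import *
a=np.radians(-6);go(slot(-.042,.032,.12),a)
E
```

```text
t: 22.92
tool_pos: [0.5432, -0.243, 0.0078]
tool_rot: [1.933, 2.473, 0.0]
contact_force: [0.6, 0.6, -0.1]
opening: 0.0599
grip_force: 0.0
t: 24.05
tool_pos: [0.5421, -0.2427, 0.1265]
tool_rot: [1.935, 2.474, 0.0]
contact_force: [-0.0, -0.5, -2.3]
opening: 0.0274
grip_force: 30.1
offset [0.2615, 0.0515, 0.0063] twist [0.1, 0.0, 19.9]
```

```bash
python3 -m crank '[{"offset":[0.2615,0.0515,0],"twist":[0,0,10]},{"offset":[0.2615,0.0515,0],"twist":[0,0,20]},{"offset":[0.2615,0.0515,0],"twist":[0,0,20]},{"offset":[0.2615,0.0515,0],"twist":[0,0,20]},{"offset":[0.2615,0.0515,0],"twist":[0,0,20]},{"offset":[0.2615,0.0515,0],"twist":[0,0,20]},{"offset":[0.2615,0.0515,0],"twist":[0,0,20]},{"offset":[0.2615,0.0515,0],"twist":[0,0,20]}]'; python3 - <<'E'
from h import *
a=np.radians(-6);go(slot(-.042,.032,.018),a)
E
```

```text
t: 25.05
tool_pos: [0.529, 0.0222, 0.1257]
tool_rot: [-2.338, -2.098, 0.001]
contact_force: [-0.1, 0.2, -0.8]
opening: 0.0274
grip_force: 30.1
offset [0.0014, 0.0001, 0.1077] twist [-0.0, 0.0, -0.2]
```

```bash
python3 -m crank '[{"offset":[0,0,0.04],"twist":[0,0,0]},{"offset":[0,0,0.08],"twist":[0,0,0]},{"offset":[0,0,0.098],"twist":[0,0,0]},{"offset":[0,0,0.108],"twist":[0,0,0]},{"offset":[0,0,0.108],"twist":[0,0,0]}]' && python3 -m crank '[{"offset":[0,0,0],"twist":[0,0,0]},{"offset":[0,0,0],"twist":[0,0,0]},{"offset":[0,0,0],"twist":[0,0,0]},{"offset":[0,0,-0.04],"twist":[0,0,0]},{"offset":[0,0,-0.1],"twist":[0,0,0]},{"offset":[0,0,-0.12],"twist":[0,0,0]},{"offset":[0,0,-0.12],"twist":[0,0,0]}]' 0.5; python3 - <<'E'
from h import *
for t in tins(get_image("side"),"side"): print(np.round(t[:5],1),np.round(t[5]))
go([.4585,-.2325,.06],np.radians(-6.5))
E
```

```text
t: 25.68
tool_pos: [0.53, 0.0232, 0.0188]
tool_rot: [2.335, 2.099, 0.002]
contact_force: [-0.2, 0.8, -1.1]
opening: 0.0275
grip_force: 30.3
t: 26.55
tool_pos: [0.5302, 0.0235, 0.14]
tool_rot: [2.333, 2.099, 0.004]
contact_force: [0.4, 0.4, -1.0]
opening: 0.0427
grip_force: 0.0
[ 438.  -362.2   27.8   12.3   68.5] [217. 370.]
[ 457.6 -233.2   25.7   12.    83.7] [227. 317.]
[530.7  37.5  25.8  11.4  85.9] [254. 235.]
[614.1  29.1  25.8  11.4  83.2] [289. 235.]
[518.1 126.6  15.   48.8 173. ] [247. 215.]
[642.8 113.6  15.   49.5 173. ] [296. 215.]
[604.7 376.   43.1   7.4  84.7] [272. 167.]
offset [-0.2621, -0.0428, 0.0777] twist [0.0, -0.0, 0.4]
```

```bash
python3 -m crank '[{"offset":[-0.2621,-0.0428,0],"twist":[0,0,0]},{"offset":[-0.2621,-0.0428,0],"twist":[0,0,0]},{"offset":[-0.2621,-0.0428,0.01],"twist":[0,0,0]},{"offset":[-0.2621,-0.0428,0.02],"twist":[0,0,0]},{"offset":[-0.2621,-0.0428,0.05],"twist":[0,0,0]},{"offset":[-0.2621,-0.0428,0.078],"twist":[0,0,0]},{"offset":[-0.2621,-0.0428,0.078],"twist":[0,0,0]},{"offset":[-0.2621,-0.0428,0.078],"twist":[0,0,0]}]' 0.7; python3 - <<'E'
from h import *
go([.4585,-.2325,.005],np.radians(-6.5))
E
```

```text
t: 27.6
tool_pos: [0.4584, -0.2321, 0.0595]
tool_rot: [-2.334, -2.1, 0.0]
contact_force: [1.0, -0.0, 0.7]
opening: 0.0601
grip_force: 0.0
offset [-0.0004, 0.0002, 0.0545] twist [-0.1, -0.0, 0.5]
```

```bash
python3 -m crank '[{"offset":[0,0,0.03],"twist":[0,0,0]},{"offset":[0,0,0.054],"twist":[0,0,0]},{"offset":[0,0,0.054],"twist":[0,0,0]},{"offset":[0,0,0.054],"twist":[0,0,0]}]' && python3 -m crank '[{"offset":[0,0,0],"twist":[0,0,0]},{"offset":[0,0,0],"twist":[0,0,0]},{"offset":[0,0,0],"twist":[0,0,0]},{"offset":[0,0,0],"twist":[0,0,0]},{"offset":[0,0,0],"twist":[0,0,0]},{"offset":[0,0,-0.05],"twist":[0,0,0]},{"offset":[0,0,-0.11],"twist":[0,0,0]},{"offset":[0,0,-0.12],"twist":[0,0,0]},{"offset":[0,0,-0.12],"twist":[0,0,0]}]' 0 30; python3 - <<'E'
from h import *
a=np.radians(-6);go(slot(-.042,-.030,.12),a)
E
```

```text
t: 28.1
tool_pos: [0.4599, -0.233, 0.0077]
tool_rot: [2.333, 2.1, 0.001]
contact_force: [-0.1, -1.3, 1.2]
opening: 0.0596
grip_force: 0.0
t: 29.22
tool_pos: [0.4588, -0.2326, 0.1263]
tool_rot: [2.335, 2.1, 0.0]
contact_force: [-0.3, 0.4, -1.5]
opening: 0.0274
grip_force: 30.1
offset [0.2001, 0.043, 0.0062] twist [0.0, 0.0, -0.1]
```

```bash
python3 -m crank '[{"offset":[0.2,0.043,0],"twist":[0,0,0]},{"offset":[0.2,0.043,0],"twist":[0,0,0]},{"offset":[0.2,0.043,0],"twist":[0,0,0]},{"offset":[0.2,0.043,0],"twist":[0,0,0]},{"offset":[0.2,0.043,0],"twist":[0,0,0]},{"offset":[0.2,0.043,0],"twist":[0,0,0]},{"offset":[0.2,0.043,0],"twist":[0,0,0]}]'; python3 - <<'E'
from h import *
a=np.radians(-6);go(slot(-.042,-.030,.018),a)
E
```

```text
t: 30.1
tool_pos: [0.5221, -0.0396, 0.1256]
tool_rot: [-2.338, -2.098, 0.001]
contact_force: [0.2, -0.7, -0.3]
opening: 0.0271
grip_force: 30.1
offset [0.0015, 0.0005, 0.1076] twist [-0.0, 0.0, -0.2]
```

```bash
python3 -m crank '[{"offset":[0,0,0.04],"twist":[0,0,0]},{"offset":[0,0,0.08],"twist":[0,0,0]},{"offset":[0,0,0.098],"twist":[0,0,0]},{"offset":[0,0,0.108],"twist":[0,0,0]},{"offset":[0,0,0.108],"twist":[0,0,0]}]' && python3 -m crank '[{"offset":[0,0,0],"twist":[0,0,0]},{"offset":[0,0,0],"twist":[0,0,0]},{"offset":[0,0,0],"twist":[0,0,0]},{"offset":[0,0,-0.04],"twist":[0,0,0]},{"offset":[0,0,-0.1],"twist":[0,0,0]},{"offset":[0,0,-0.12],"twist":[0,0,0]},{"offset":[0,0,-0.12],"twist":[0,0,0]}]' 0.5; python3 - <<'E'
from h import *
for t in tins(get_image("side"),"side"): print(np.round(t[:5],1),np.round(t[5]))
go([.4385,-.362,.06],np.radians(-21.5))
E
```

```text
t: 30.72
tool_pos: [0.5235, -0.0387, 0.0188]
tool_rot: [2.335, 2.099, 0.001]
contact_force: [0.2, 0.5, -1.0]
opening: 0.0271
grip_force: 30.4
t: 31.6
tool_pos: [0.5238, -0.0384, 0.14]
tool_rot: [2.333, 2.099, 0.004]
contact_force: [-0.4, 0.3, 0.3]
opening: 0.0425
grip_force: 0.0
[ 438.  -362.2   27.7   12.1   68.5] [217. 370.]
[524.4 -21.9  17.1  13.2  83.1] [253. 250.]
[530.7  37.5  25.1  11.4  85.9] [254. 235.]
[614.   29.1  25.8  11.4  83.2] [289. 235.]
[642.7 113.1  13.8  48.8 173. ] [296. 215.]
[517.5 126.2  18.4  48.2 173. ] [247. 215.]
[611.1 406.8  56.1  34.1  86.7] [273. 162.]
offset [-0.3309, -0.0493, 0.0777] twist [0.0, 0.0, 15.4]
```

```bash
python3 -m crank '[{"offset":[-0.3309,-0.0493,0],"twist":[0,0,10]},{"offset":[-0.3309,-0.0493,0],"twist":[0,0,15.4]},{"offset":[-0.3309,-0.0493,0.01],"twist":[0,0,15.4]},{"offset":[-0.3309,-0.0493,0.02],"twist":[0,0,15.4]},{"offset":[-0.3309,-0.0493,0.05],"twist":[0,0,15.4]},{"offset":[-0.3309,-0.0493,0.078],"twist":[0,0,15.4]},{"offset":[-0.3309,-0.0493,0.078],"twist":[0,0,15.4]},{"offset":[-0.3309,-0.0493,0.078],"twist":[0,0,15.4]}]' 0.7; python3 - <<'E'
from h import *
go([.4385,-.362,.005],np.radians(-21.5))
E
```

```text
t: 32.65
tool_pos: [0.4381, -0.3608, 0.0587]
tool_rot: [-2.594, -1.767, 0.0]
contact_force: [0.6, -0.6, -0.1]
opening: 0.0595
grip_force: 0.0
offset [-0.0011, 0.0009, 0.0537] twist [-0.1, -0.1, 0.0]
```

```bash
python3 -m crank '[{"offset":[0,0,0.03],"twist":[0,0,0]},{"offset":[0,0,0.054],"twist":[0,0,0]},{"offset":[0,0,0.054],"twist":[0,0,0]},{"offset":[0,0,0.054],"twist":[0,0,0]}]' && python3 -m crank '[{"offset":[0,0,0],"twist":[0,0,0]},{"offset":[0,0,0],"twist":[0,0,0]},{"offset":[0,0,0],"twist":[0,0,0]},{"offset":[0,0,0],"twist":[0,0,0]},{"offset":[0,0,0],"twist":[0,0,0]},{"offset":[0,0,-0.05],"twist":[0,0,0]},{"offset":[0,0,-0.11],"twist":[0,0,0]},{"offset":[0,0,-0.12],"twist":[0,0,0]},{"offset":[0,0,-0.12],"twist":[0,0,0]}]' 0 30; python3 - <<'E'
from h import *
a=np.radians(-6);go(slot(.042,-.030,.12),a)
for t in tins(get_image("side"),"side"): print(np.round(t[:5],1),np.round(t[5]))
E
```

```text
t: 33.15
tool_pos: [0.4399, -0.3622, 0.0078]
tool_rot: [2.593, 1.769, 0.001]
contact_force: [0.5, -0.8, 0.2]
opening: 0.0599
grip_force: 0.0
t: 34.28
tool_pos: [0.4386, -0.3622, 0.1263]
tool_rot: [2.596, 1.768, 0.0]
contact_force: [-0.6, -0.1, -1.1]
opening: 0.0271
grip_force: 30.1
offset [0.3547, 0.0406, 0.0062] twist [0.0, 0.0, -15.5]
[ 430.4 -240.9   34.3   16.7   68.7] [213. 321.]
[524.4 -22.7  17.1  13.2  83.1] [253. 250.]
[530.5  37.1  24.   10.8  85.9] [254. 235.]
[613.9  29.2  25.8  10.8  83.2] [289. 235.]
[517.8 125.   12.6  47.  173. ] [247. 216.]
[642.6 111.9  11.5  49.4 173. ] [296. 215.]
[608.7 402.7  70.2  38.5  85.1] [272. 162.]
```

```bash
python3 -m crank '[{"offset":[0.3547,0.0406,0],"twist":[0,0,-10]},{"offset":[0.3547,0.0406,0],"twist":[0,0,-15.5]},{"offset":[0.3547,0.0406,0],"twist":[0,0,-15.5]},{"offset":[0.3547,0.0406,0],"twist":[0,0,-15.5]},{"offset":[0.3547,0.0406,0],"twist":[0,0,-15.5]},{"offset":[0.3547,0.0406,0],"twist":[0,0,-15.5]},{"offset":[0.3547,0.0406,0],"twist":[0,0,-15.5]},{"offset":[0.3547,0.0406,0],"twist":[0,0,-15.5]},{"offset":[0.3547,0.0406,0],"twist":[0,0,-15.5]}]'; python3 - <<'E'
from h import *
a=np.radians(-6);go(slot(.042,-.030,.018),a)
E
```

```text
t: 35.45
tool_pos: [0.6051, -0.0478, 0.1248]
tool_rot: [-2.335, -2.1, 0.002]
contact_force: [0.1, -0.0, -0.9]
opening: 0.0273
grip_force: 30.0
offset [0.001, 0.0012, 0.1067] twist [-0.1, 0.0, -0.1]
```

```bash
python3 -m crank '[{"offset":[0,0.001,0.04],"twist":[0,0,0]},{"offset":[0,0.001,0.08],"twist":[0,0,0]},{"offset":[0,0.001,0.098],"twist":[0,0,0]},{"offset":[0,0.001,0.107],"twist":[0,0,0]},{"offset":[0,0.001,0.107],"twist":[0,0,0]}]' && python3 -m crank '[{"offset":[0,0,0],"twist":[0,0,0]},{"offset":[0,0,0],"twist":[0,0,0]},{"offset":[0,0,0],"twist":[0,0,0]},{"offset":[0,0,-0.04],"twist":[0,0,0]},{"offset":[0,0,-0.1],"twist":[0,0,0]},{"offset":[0,0,-0.16],"twist":[0,0,0]},{"offset":[0,0,-0.22],"twist":[0,0,0]},{"offset":[0,0,-0.22],"twist":[0,0,0]}]' 0.5; python3 - <<'E'
from h import *
go([.5945,.2335,.22],np.radians(-6))
E
```

```text
t: 36.08
tool_pos: [0.6075, -0.0473, 0.0195]
tool_rot: [2.334, 2.102, 0.0]
contact_force: [-0.5, -0.3, -0.9]
opening: 0.0272
grip_force: 30.1
t: 37.08
tool_pos: [0.6106, -0.0475, 0.2475]
tool_rot: [2.326, 2.096, 0.013]
contact_force: [1.3, -0.6, 0.5]
opening: 0.0424
grip_force: 0.0
offset [0.2778, -0.0455, 0.0265] twist [0.8, 0.1, 0.0]
```

```bash
python3 -m crank '[{"offset":[0.2778,-0.0455,0.02],"twist":[0,0,0]},{"offset":[0.2778,-0.0455,0.02],"twist":[0,0,0]},{"offset":[0.2778,-0.0455,0.02],"twist":[0,0,0]},{"offset":[0.2778,-0.0455,0.02],"twist":[0,0,0]},{"offset":[0.2778,-0.0455,0.02],"twist":[0,0,0]},{"offset":[0.2778,-0.0455,0.02],"twist":[0,0,0]},{"offset":[0.2778,-0.0455,0.02],"twist":[0,0,0]}]' 0.75; python3 - <<'E'
from h import *
cv2.imwrite("pics/top3.png",get_image("top")[:,:,::-1])
cv2.imwrite("pics/side3.png",get_image("side")[:,:,::-1])
a=cv2.imread("pics/top3.png")[120:300,170:450];b=cv2.imread("pics/side3.png")[130:330,190:390]
cv2.imwrite("pics/crop3.png",cv2.hconcat([cv2.resize(a,(466,300),interpolation=2),cv2.resize(b,(300,300),interpolation=2)]))
go([.5945,.2335,.105],np.radians(-6))
E
```

```text
t: 37.95
tool_pos: [0.5905, 0.2335, 0.2182]
tool_rot: [-2.334, -2.103, 0.002]
contact_force: [-0.1, -0.2, -0.5]
opening: 0.0638
grip_force: 0.0
offset [0.001, 0.0035, 0.1137] twist [-0.0, 0.0, -0.1]
```

View pics/crop3.png

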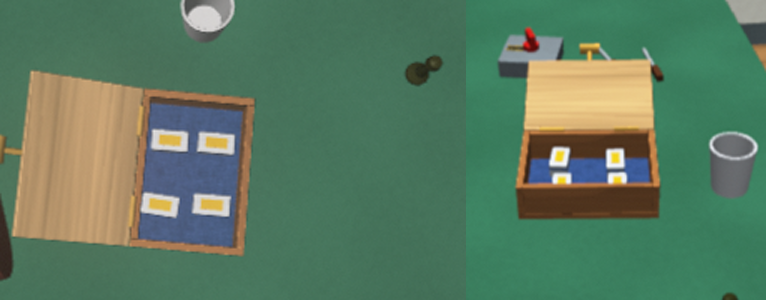

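The crop shows four tins lying flat and apart on the blue floor. The lid is still open and there are no tins elsewhere. Now I grasp the handle to close the lid.

```bash
python3 -m crank '[{"offset":[0,0.0035,0.05],"twist":[0,0,0]},{"offset":[0,0.0035,0.09],"twist":[0,0,0]},{"offset":[0,0.0035,0.114],"twist":[0,0,0]},{"offset":[0,0.0035,0.114],"twist":[0,0,0]},{"offset":[0,0.0035,0.114],"twist":[0,0,0]}]' && python3 -m crank '[{"offset":[0,0,0],"twist":[0,0,0]},{"offset":[0,0,0],"twist":[0,0,0]},{"offset":[0,0,0],"twist":[0,0,0]},{"offset":[0,0,0],"twist":[0,0,0]},{"offset":[0,0,0],"twist":[0,0,0]},{"offset":[0,0,0],"twist":[0,0,0]}]' 0 30
```

```text
t: 38.67
tool_pos: [0.5954, 0.2333, 0.1066]
tool_rot: [2.334, 2.101, 0.003]
contact_force: [0.3, 0.9, -0.1]
opening: 0.064
grip_force: 0.0
t: 39.42
tool_pos: [0.5946, 0.234, 0.1071]
tool_rot: [2.334, 2.103, 0.001]
contact_force: [-3.7, -0.9, 6.5]
opening: 0.0332
grip_force: 30.6
```

```bash
python3 -m crank '[{"offset":[-0.006,0,-0.016],"twist":[0,0,0]},{"offset":[-0.014,0,-0.033],"twist":[0,0,0]},{"offset":[-0.024,0,-0.048],"twist":[0,0,0]},{"offset":[-0.035,0,-0.062],"twist":[0,0,0]},{"offset":[-0.047,0,-0.075],"twist":[0,0,0]},{"offset":[-0.061,0,-0.087],"twist":[0,0,0]},{"offset":[-0.076,0,-0.097],"twist":[0,0,0]},{"offset":[-0.092,0,-0.106],"twist":[0,0,0]},{"offset":[-0.108,0,-0.113],"twist":[0,0,0]},{"offset":[-0.125,0,-0.118],"twist":[0,0,0]},{"offset":[-0.143,0,-0.122],"twist":[0,0,0]},{"offset":[-0.161,0,-0.124],"twist":[0,0,0]},{"offset":[-0.161,0,-0.124],"twist":[0,0,0]}]'
```

```text
t: 41.05
tool_pos: [0.5769, 0.0719, 0.2298]
tool_rot: [-2.335, -2.101, 0.002]
contact_force: [-5.9, 2.3, 4.5]
opening: 0.033
grip_force: 30.0
```

```bash
python3 -m crank '[{"offset":[-0.018,0,0],"twist":[0,0,0]},{"offset":[-0.036,0,0.002],"twist":[0,0,0]},{"offset":[-0.053,0,0.005],"twist":[0,0,0]},{"offset":[-0.071,0,0.010],"twist":[0,0,0]},{"offset":[-0.087,0,0.017],"twist":[0,0,0]},{"offset":[-0.103,0,0.026],"twist":[0,0,0]},{"offset":[-0.118,0,0.036],"twist":[0,0,0]},{"offset":[-0.132,0,0.047],"twist":[0,0,0]},{"offset":[-0.144,0,0.060],"twist":[0,0,0]},{"offset":[-0.156,0,0.074],"twist":[0,0,0]},{"offset":[-0.166,0,0.089],"twist":[0,0,0]},{"offset":[-0.174,0,0.105],"twist":[0,0,0]},{"offset":[-0.180,0,0.122],"twist":[0,0,0]},{"offset":[-0.185,0,0.139],"twist":[0,0,0]},{"offset":[-0.187,0,0.148],"twist":[0,0,0]},{"offset":[-0.189,0,0.157],"twist":[0,0,0]},{"offset":[-0.190,0,0.166],"twist":[0,0,0]},{"offset":[-0.190,0,0.176],"twist":[0,0,0]},{"offset":[-0.190,0,0.176],"twist":[0,0,0]},{"offset":[-0.190,0,0.176],"twist":[0,0,0]}]'
```

```text
t: 43.55
tool_pos: [0.556, -0.12, 0.0526]
tool_rot: [2.331, 2.101, -0.013]
contact_force: [-6.4, -12.2, 1.1]
opening: 0.0331
grip_force: 50.3
```

```bash
python3 -m crank '[{"offset":[0.002,0,0],"twist":[0,0,0]},{"offset":[0.002,0,0],"twist":[0,0,0]},{"offset":[0.002,0,0],"twist":[0,0,0]}]' && python3 -m crank '[{"offset":[0,0,0],"twist":[0,0,0]},{"offset":[0,0,0],"twist":[0,0,0]},{"offset":[0,0,0],"twist":[0,0,0]},{"offset":[0,0,0],"twist":[0,0,0]},{"offset":[0,0,-0.04],"twist":[0,0,0]},{"offset":[0,0,-0.09],"twist":[0,0,0]},{"offset":[-0.05,0,-0.15],"twist":[0,0,0]},{"offset":[-0.11,0,-0.2],"twist":[0,0,0]},{"offset":[-0.17,0,-0.2],"twist":[0,0,0]},{"offset":[-0.23,0,-0.2],"twist":[0,0,0]},{"offset":[-0.23,0,-0.2],"twist":[0,0,0]},{"offset":[-0.23,0,-0.2],"twist":[0,0,0]}]' 0.75; python3 - <<'E'
from h import *
cv2.imwrite("pics/top4.png",get_image("top")[:,:,::-1])
cv2.imwrite("pics/side4.png",get_image("side")[:,:,::-1])
i=cv2.imread("pics/top4.png")
a=i[225:300,60:140];b=i[120:300,170:360]
cv2.imwrite("pics/crop4.png",cv2.hconcat([cv2.resize(a,(320,300),interpolation=2),cv2.resize(b,(316,300),interpolation=2)]))
E
```

```text
t: 43.92
tool_pos: [0.556, -0.12, 0.0531]
tool_rot: [2.329, 2.1, -0.018]
contact_force: [-9.1, -17.7, 2.2]
opening: 0.0333
grip_force: 50.4
t: 45.42
tool_pos: [0.5339, -0.3426, 0.2525]
tool_rot: [-2.335, -2.1, -0.0]
contact_force: [0.3, 0.9, 0.4]
opening: 0.0643
grip_force: 0.0
```

View pics/crop4.png

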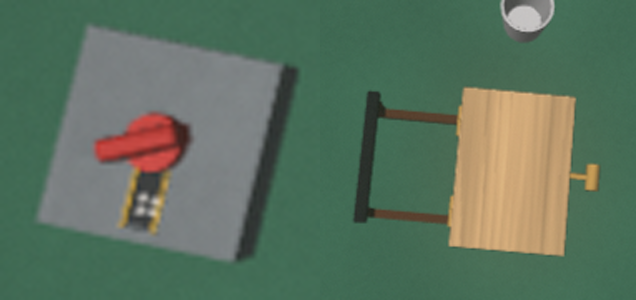

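View pics/side4.png

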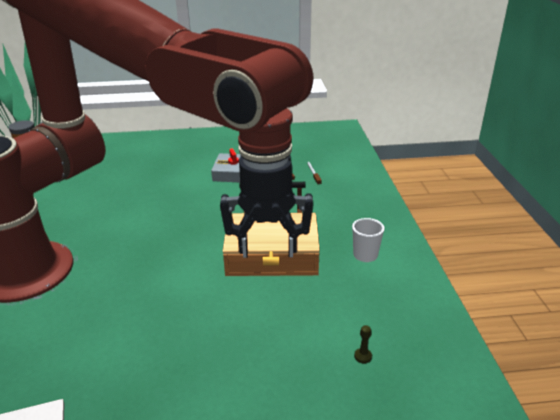

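The lid is closed with its handle at chest -y, four dots are centred in the window at about (147,206) of the crop, the table is clear of tins, and the arm touches nothing.

```bash
python3 -c "
from station import *
print(finish_job())"
```

```text
the job is handed in; nothing more can be done
None
```

I handed the job in at about 46 s of the 210 s: four tins flat in the chest, the lid lowered closed, and the counter showing four dots centred in its window; the call returned no verdict.

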